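# Set the stop of the portion gauge

## Robot

A 6-joint arm with a two-finger parallel gripper is mounted at the origin on a cart in front of the work surface, level with it; the furniture and walls round the work are solid. World frame = base frame: x ahead of the robot, y to its left, z up, the work surface at z = 0. Lengths are in m, angles in rad, forces in N, time in s.
With the tool pointing down it reaches from about 0.325 to 0.9 m from the base axis. Payload 6.1 kg.
Tool frame: the origin (TCP) lies at the very end of the fingers, on their centre line; the grasp point (between the pads) lies behind it (grip_depth is the z of the grasp point in the tool frame, in m); z points along the fingers, y is the direction in which the jaws open and shut (so a half turn about z gives the same grasp; the last joint's range is limited). The gripper opens to 85 mm and grips with 20 to 120 N. Pads are 22 mm wide; open, the fingers measure 114 mm over their backs; the gripper's body (76 mm by 85 mm) begins 54 mm behind the grasp point. The pads swing forward as they close: fully open they stand 13 mm farther back than shut.
Start: joints at [-1.265, 0.22, 1.526, -0, 1.395, -0.126], TCP at [0.262, -0.568, 0.231] pointing down, gripper open.
Joint ranges: [-2.98, 2.98], [-0.91, 2.08], [0.09, 2.57], [-1.24, 4.39], [0.2, 2.65], [-2.68, 2.68]. Speed limits (rad/s): [2.57, 2.57, 3.01, 3.14, 3.14, 3.14].

## Interface

Orientations are given as [roll, pitch, yaw] about the fixed x, y, z axes, in that order (R = Rz(yaw) Ry(pitch) Rx(roll)).
In Python, from plant import read_state, read_camera, camera_model, hand_in, grip_depth gives the robot as it stands. The module is installed in compiled form; this text tells all that it offers.
- The arm moves only by the tool step_arm, never from a script. Its argument "moves" is a list of rows, each a list of 3 entries, a list of its own where there are three numbers: the shift along the tool's x, y, z in m, then the turn, a rotation vector about the tool's x, y, z in rad, then the opening in per cent of the stroke, from 0 (shut) to 100 (fully open). A call has 1 to 8 rows; each row shifts and turns the pose as measured when the row begins, along the tool's axes as they then stand; what a row does not reach is not made up. A row lasts 1/12 s, in which the tool goes at most 41.7 mm and 7.16 degrees, less where a joint would pass 70% of its speed; a pose out of reach is approached as far as the arm can. A call with a gripper value outside its range is refused whole. The fingers move at their own pace and stop on an object; the grip force is fixed at half the most. Time passes only in rows, so rows that do not move let the fingers close. It gives the time, the measured TCP pose, the force and the opening at its end, in the units of the state.
- read_state(): the state, without advancing time (a new reading comes with each control period).
- read_camera(name): name is "scene" or "top" or "wrist"; returns (picture, depth): 400x640x3 uint8, blue, green, red; 400x640 float32, m along the optical axis (not along the pixel's ray), 0 where there is no reading.
- camera_model(name): a dict with "vfov" (degrees; the focal length in pixels is half the picture's height over the tangent of half this angle, whatever the lens; pixels are square), "cx", "cy" (the principal point, pixels), "world_to_cam" (4x4, takes a point from world to camera coordinates). Camera axes: x right, y down, z forward; pixel columns grow to the right and rows downward; lengths in m; the calibration is good to about 2 mm. A picture is of the moment at which its call begins: read the wrist's pose just before it. camera_model takes no time and is no camera call; for the wrist camera it gives the pose at the moment of the call.
- hand_in(): hands the job in, once; it reports no verdict.
The state is a dict: "time": time; "joint_positions": joint angles; "joint_velocities": joint speeds; "effort": joint torques, N m; "tool_pos": TCP position; "tool_rot": TCP orientation; "wrist_force": force on the tool from outside, world axes, zero at the start; "wrist_torque": the same for the moment, N m; "opening": finger opening in m.
Only numpy, scipy, OpenCV 4.12 (cv2) and the standard library are available. Lean on these libraries where they do the work, as an engineer would, in place of code of your own. Each camera call takes 0.05 s, during which the arm holds its last target.

## Task

The next steaks are to be cut to the blue portion size. On the white portion gauge, lift the red-knobbed stop out of the notch it is in, carry it along the rails and drop it into the notch beside the blue button, so that it sits fully down and upright; then let go of it.

Things in the scene. Friction and masses are not known exactly. Their poses are not given: they have to be found in the camera images.
- stop: Loose red-knobbed stop, 0.18 kg. Origin: centre of its foot's underside; z up, x and y as the gauge's. Round foot 34 mm wide, 20 mm high; crossbar along y, 8 mm thick, 12 to 20 mm up, 40 mm to either side, thin paddle at its +y end up to 36 mm; thin stem; square red knob 26 x 26 mm, sides along x and y, 46 to 84 mm up: grasp it from above, best across y. Starts in the end notch, gauge x = -66 mm.
- gauge: White gauge, fixed. Origin: on the worktop, mid rails; z up. Deck 220 (x) x 150 mm (y -70 to 80), top at 10 mm. Two 8 mm steel rails along x at y = -26 and 26, tops at 39 mm; the stop's foot stands on the deck in the 44 mm channel between. Notches for the crossbar at x = -66, -22, 22, 66, 16 mm wide, 28 at the mouth. To pass the teeth raise the stop 17 mm or more; up to 29 its foot stays guided.
- blue_tab: Blue round button, 20 mm wide, 4 mm thick, fixed on the deck beside the wanted notch. Origin: centre of its underside, 10 mm above the worktop; axes as the gauge's. The notch's centre is 54 mm along +y from it. A green and a yellow button mark the other two of x = -22, 22, 66 mm. Nearby: roaster (right) 230 mm high, soup kettle (behind) 310, can opener (left) 470: come over the roaster from above.

How it is judged:
On the way:
1. the stop is lifted out of its notch, at least 16 mm up (z of stop in the frame of gauge above 0.026 m), for 0.1 s.
At the end, for the whole second after the job is handed in: The stop rests in the notch beside the blue button: within 10 mm of the notch's centre along and across the rails, its foot down on the deck (within 4 mm), upright within 8 degrees, its crossbar square to the rails within 17 degrees, at rest and released (x of stop in the frame of blue_tab between -0.01 and 0.01 m and y of stop in the frame of gauge between -0.01 and 0.01 m and z of stop in the frame of gauge below 0.014 m and angle between stop's own z axis and vertical below 0.15 rad and angle between the y axis of stop and the y axis of gauge, either way round below 0.3 rad and linear speed of stop below 0.02 m/s); the robot touches nothing.
It also fails if it takes over 40 s, if anything falls off the work surface, if the arm or the gripper's body presses on something with over 40 N, if the wrist force passes 120 N, or if a joint passes its speed limit or range.

## Working session

There is one attempt and no reset: what is moved stays moved. The work goes in short steps, Python scripts to look and compute and a tool call to move; the robot and the scene stay as the last step left them, time stands still between calls to the robot, and variables do not carry over. Pictures are saved under pics/ and viewed, and the job is handed in when it is done.

Besides the shell and the picture viewer there is one more tool, called after "Emit:" as name(argument=value, ...) on one line, values as JSON. step_arm: Moves the arm, as the interface text tells. Its arguments: {"type":"object","properties":{"moves":{"type":"array","items":{"type":"array"}}},"required":["moves"]}

```bash
mkdir -p pics
cat > h.py <<'E'
import numpy as np, cv2
from plant import *
def grab(n,tag):
    m=camera_model(n); p,d=read_camera(n); cv2.imwrite(f'pics/{tag}.png',p); np.savez(f'pics/{tag}.npz',d=d,W=m['world_to_cam'],k=np.array([m['vfov'],m['cx'],m['cy']])); return p,d
def load(tag): return np.load(f'pics/{tag}.npz')
def pt(z,u,v,d=None,plane=None):
    f=200/np.tan(np.radians(z['k'][0])/2); r=np.array([(u-z['k'][1])/f,(v-z['k'][2])/f,1])
    C=np.linalg.inv(z['W'])
    if plane is not None:
        o=C[:3,3]; q=C[:3,:3]@r; return o+q*(plane-o[2])/q[2]
    if d is None: d=np.median(z['d'][int(v)-1:int(v)+2,int(u)-1:int(u)+2])
    return C[:3,:3]@(r*d)+C[:3,3]
E
python3 - <<'E'
from h import *
grab('scene','s0');grab('top','t0')
s=read_state();print(s, grip_depth)
for n in('scene','top','wrist'):print(n,camera_model(n))
E
```

```text
{'time': 0.1, 'joint_positions': array([-1.26511980e+00,  2.21166494e-01,  1.52750680e+00, -3.08321353e-05,
        1.39471671e+00, -1.26090789e-01]), 'joint_velocities': array([-5.60127791e-04, -1.12289723e-03, -2.80007455e-03,  8.94573600e-04,
       -7.73054509e-04,  4.37865361e-05]), 'effort': array([ 1.02038634e-04, -4.98243928e+01, -3.90547907e+01, -2.22067924e-04,
        5.64447444e-03, -1.74314289e-05]), 'tool_pos': array([ 0.26137149, -0.56711064,  0.23029139]), 'tool_rot': array([-3.13980575e+00, -1.95924895e-04,  4.31772572e-01]), 'wrist_force': array([-0.30622551,  0.02476349,  0.04222598]), 'wrist_torque': array([-0.02600358,  0.03500817, -0.02513943]), 'opening': 0.0853944402135813} -0.0187
scene {'vfov': 55.547659271463296, 'cx': 312.1087241940181, 'cy': 197.67192435540548, 'world_to_cam': array([[-0.55927632,  0.82889838,  0.01172442,  0.07741557],
       [ 0.59417021,  0.41068226, -0.6915937 , -0.39327773],
       [-0.57807591, -0.37982568, -0.72219159,  1.27285849],
       [ 0.        ,  0.        ,  0.        ,  1.        ]])}
top {'vfov': 44.288750305152575, 'cx': 323.35549911384146, 'cy': 207.7180980274956, 'world_to_cam': array([[-1.20460209e-03, -9.99846058e-01,  1.75045505e-02,
         2.49940208e-01],
       [-9.93774725e-01, -7.53119369e-04, -1.11405691e-01,
         5.05878218e-01],
       [ 1.11401724e-01, -1.75297794e-02, -9.93620834e-01,
         8.32390752e-01],
       [ 0.00000000e+00,  0.00000000e+00,  0.00000000e+00,
         1.00000000e+00]])}
wrist {'vfov': 71.75272471997101, 'cx': 324.0908433912028, 'cy': 198.43887923908406, 'world_to_cam': array([[ 0.4180023 , -0.90843887, -0.00359061, -0.6238958 ],
       [-0.86889939, -0.40095613,  0.29025511, -0.03820428],
       [-0.2651187 , -0.11820743, -0.95694257,  0.38087886],
       [ 0.        ,  0.        ,  0.        ,  1.        ]])}
```

View pics/s0.png

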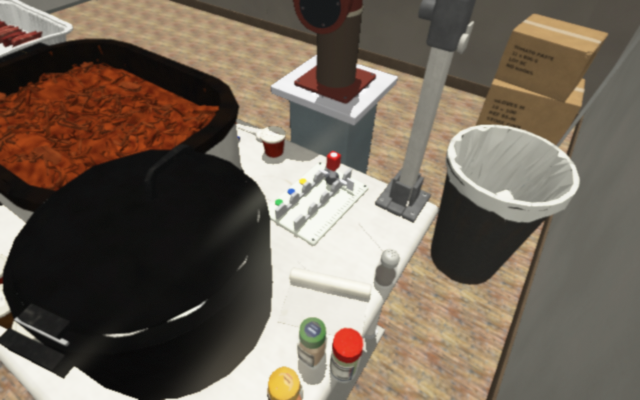

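View pics/t0.png

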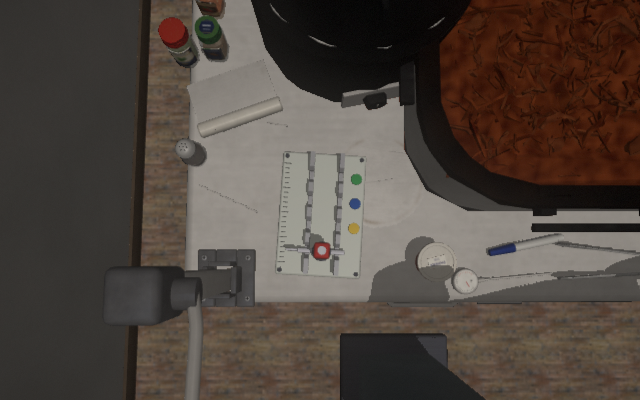

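Run:
```python
from h import *
p=cv2.imread('pics/t0.png')[140:290,262:382]; cv2.imwrite('pics/t0c.png',cv2.resize(p,None,fx=4,fy=4,interpolation=cv2.INTER_CUBIC))
z=load('t0')
for n,u,v,h in [('g',356,179,.014),('b',355,203.5,.014),('y',353.3,228.5,.014)]: print(n,pt(z,u,v,plane=h),pt(z,u,v))
print(pt(z,321,250,plane=.094),pt(z,321,250))
img=cv2.imread('pics/t0.png').astype(int)
for n,m in [('r',(img[...,2]>110)&(img[...,1]<70)&(img[...,0]<70)),('b',(img[...,0]>120)&(img[...,2]<90)),('g',(img[...,1]>100)&(img[...,2]<80)&(img[...,0]<110)),('y',(img[...,2]>150)&(img[...,0]<100)&(img[...,1]>120))]:
    k,l,st,c=cv2.connectedComponentsWithStats(m[140:290,270:390].astype('uint8'))
    for i in range(1,k):
        if st[i,4]>15: u,v=c[i]+[270,140]; print(n,st[i],u,v,pt(z,u,v,plane=.094 if n=='r' else .014))
```

```text
g [0.55892495 0.19126056 0.014     ] [0.55886391 0.19129079 0.01435528]
b [0.51486626 0.19341776 0.014     ] [0.51469113 0.19353743 0.01544878]
y [0.47041751 0.19679507 0.014     ] [0.4703978  0.19681739 0.01428363]
[0.43057288 0.25485665 0.094     ] [0.4305549  0.25486553 0.09469615]
r [ 45 104  15  14 121] 321.900826446281 250.58677685950414 [0.42964075 0.25342301 0.094     ]
g [81 34 11 11 82] 355.9878048780488 179.0487804878049 [0.5588367  0.19128312 0.014     ]
y [79 83 10 11 86] 353.4767441860465 227.8953488372093 [0.47148653 0.19647413 0.014     ]
```

View pics/t0c.png

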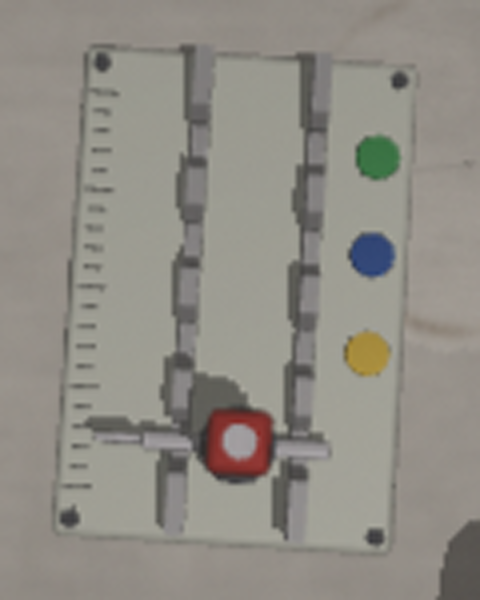

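Run:
```python
from h import *
s=read_state(); W=camera_model('wrist')['world_to_cam']; c=np.linalg.inv(W)[:3,3]
from scipy.spatial.transform import Rotation as R
print('cam in tool',R.from_euler('xyz',s['tool_rot']).as_matrix().T@(c-s['tool_pos']))
P=[]
for t in('s0','t0'):
    z=load(t); d=z['d']; f=200/np.tan(np.radians(z['k'][0])/2); v,u=np.mgrid[:400,:640]
    q=np.stack([(u-z['k'][1])/f*d,(v-z['k'][2])/f*d,d],-1)[d>0.05]; C=np.linalg.inv(z['W']); P.append(q@C[:3,:3].T+C[:3,3])
P=np.vstack(P)
def st(n,m):
    if m.any(): print(n,m.sum(),P[m].min(0).round(3),P[m].max(0).round(3))
x,y,h=P.T
for a in np.arange(0.02,0.6,.06):
    st('op %.2f'%a,(h>a)&(h<a+.06)&(x>.25)&(x<.6)&(y>.28)&(y<.7))
for a in np.arange(0.04,0.4,.06):
    st('roast %.2f'%a,(h>a)&(h<a+.06)&(x>.3)&(x<1)&(y>-.5)&(y<.18))
st('near',(h>.05)&(x<.45)&(x>.1)&(y<.2)&(y>-.7))
```

```text
cam in tool [ 0.07363434  0.00058007 -0.14302347]
op 0.02 2031 [0.349 0.28  0.02 ] [0.6   0.502 0.08 ]
op 0.08 784 [0.366 0.405 0.08 ] [0.6   0.497 0.14 ]
op 0.14 676 [0.365 0.404 0.14 ] [0.404 0.436 0.2  ]
op 0.20 824 [0.366 0.405 0.2  ] [0.404 0.436 0.26 ]
op 0.26 740 [0.366 0.405 0.26 ] [0.404 0.436 0.32 ]
op 0.32 801 [0.355 0.398 0.32 ] [0.409 0.455 0.38 ]
op 0.38 3980 [0.323 0.363 0.38 ] [0.412 0.455 0.44 ]
op 0.44 4676 [0.297 0.363 0.44 ] [0.411 0.446 0.461]
roast 0.04 3840 [ 0.38  -0.292  0.04 ] [1.   0.18 0.1 ]
roast 0.10 3468 [ 0.458 -0.318  0.1  ] [0.925 0.18  0.16 ]
roast 0.16 58998 [ 0.486 -0.448  0.16 ] [0.935 0.18  0.22 ]
roast 0.22 23922 [ 0.486 -0.474  0.22 ] [1.   0.18 0.28]
roast 0.28 120 [0.733 0.169 0.28 ] [0.782 0.18  0.298]
near 3172 [0.128 0.003 0.051] [0.446 0.13  0.331]
```

Run:
```python
from h import *
for t in('s0','t0'):
    z=load(t); d=z['d']; f=200/np.tan(np.radians(z['k'][0])/2); v,u=np.mgrid[:400,:640]
    q=np.stack([(u-z['k'][1])/f*d,(v-z['k'][2])/f*d,d],-1); C=np.linalg.inv(z['W']); P=q@C[:3,:3].T+C[:3,3]
    m=(d>.05)&(P[...,2]>.05)&(P[...,0]<.45)&(P[...,0]>.05)&(P[...,1]<.2)&(P[...,1]>-.7)
    if m.any():
        print(t,m.sum(),u[m].min(),u[m].max(),v[m].min(),v[m].max(), P[m].min(0),P[m].max(0),np.median(P[m],0))
W=load('s0'); C=np.linalg.inv(W['W']);print(C[:3,3])
for p in [(335,75),(300,90),(335,40),(310,10)]: print(p,pt(W,*p))
for p in [(390,340),(390,390),(350,360),(440,380)]: print(p,pt(load('t0'),*p))
f=200/np.tan(np.radians(W['k'][0])/2)
for X in [(0,0,0),(0,0,.2),(0,0,.4)]:
    q=W['W']@np.array([*X,1]); print(q[:2]/q[2]*f+W['k'][1:],q[2])
```

```text
s0 2937 260 353 0 143 [ 0.05000121 -0.04184803  0.0501533 ] [0.44607784 0.13011096 0.3305381 ] [0.20247281 0.04613329 0.2553431 ]
t0 1255 417 456 242 281 [0.38006838 0.02938909 0.05498367] [0.4446829  0.09514591 0.06578807] [0.41302533 0.06256164 0.06037525]
[1.01277944 0.58080689 0.64635165]
(335, 75) [0.0578071  0.03124386 0.05454099]
(300, 90) [ 0.11707845 -0.06167219 -0.00077457]
(335, 40) [0.06096376 0.02603504 0.16479353]
(310, 10) [0.21998971 0.04469145 0.29908544]
(390, 340) [ 0.15347886  0.01287442 -0.79945797]
(390, 390) [ 0.11049644  0.08617968 -0.32379539]
(350, 360) [ 0.08914044  0.14730341 -0.79894345]
(440, 380) [ 0.11078369 -0.05716876 -0.41933143]
[335.20546197  80.33851409] 1.2728584947685362
[338.95099319  18.77053647] 1.128420176405302
[343.79613459 -60.87252063] 0.9839818580420676
```

Emit:
step_arm(moves=[[[0,0,-0.04],[0,0,0.12],100],[[0,0,-0.04],[0,0,0.12],100],[[0,0,-0.04],[0,0,0.12],100],[[0,0,-0.04],[0,0,0.12],100],[[0,-0.02,-0.005],[0,0,0],100]])

```text
time: 0.52
tool_pos: [0.2609, -0.5455, 0.391]
tool_rot: [-3.122, 0.008, -0.072]
wrist_force: [0.0, 0.0, 1.4]
opening: 0.0857
```

Emit:
step_arm(moves=[[[0.006,-0.04,0],[0,0,0],100],[[0.006,-0.04,0],[0,0,0],100],[[0.006,-0.04,0],[0,0,0],100],[[0.006,-0.04,0],[0,0,0],100],[[0.006,-0.04,0],[0,0,0],100],[[0.006,-0.04,0],[0,0,0],100],[[0.006,-0.04,0],[0,0,0],100],[[0.006,-0.04,0],[0,0,0],100]])

```text
time: 1.18
tool_pos: [0.3313, -0.2245, 0.3961]
tool_rot: [-3.124, 0.008, -0.084]
wrist_force: [2.1, -0.4, 0.3]
opening: 0.0851
```

Emit:
step_arm(moves=[[[0.006,-0.04,0],[0,0,0],100],[[0.006,-0.04,0],[0,0,0],100],[[0.006,-0.04,0],[0,0,0],100],[[0.006,-0.04,0],[0,0,0],100],[[0.006,-0.04,0],[0,0,0],100],[[0.006,-0.04,0],[0,0,0],100],[[0.006,-0.04,0],[0,0,0],100],[[0,0,0],[0,0,0],100]])

```text
time: 1.85
tool_pos: [0.3938, 0.0671, 0.3992]
tool_rot: [-3.121, 0.006, -0.079]
wrist_force: [-0.2, -0.2, -0.7]
opening: 0.0855
```

```bash
cat >> h.py <<'E'
from scipy.spatial.transform import Rotation as R
def to(x,y,zz,yaw=-0.06):
    s=read_state(); A=R.from_euler('xyz',s['tool_rot']); B=R.from_euler('xyz',[np.pi,0,yaw])
    print('pos',s['tool_pos'].round(4),'rot',s['tool_rot'].round(4),'open',round(s['opening'],4),'F',s['wrist_force'].round(1),'t',s['time'])
    print('shift',A.inv().apply(np.array([x,y,zz])-s['tool_pos']).round(4),'turn',(A.inv()*B).as_rotvec().round(4))
E
python3 -c "
from h import *
to(.43,.253,.25)"
```

```text
pos [0.3938 0.0671 0.3992] rot [-3.1211  0.0059 -0.0788] open 0.0855 F [-0.2 -0.2 -0.7] t 1.85
shift [ 0.0223 -0.1851  0.1529] turn [-0.0205  0.0057 -0.0188]
```

Emit:
step_arm(moves=[[[0.0045,-0.037,0.01],[-0.02,0.006,-0.018],100],[[0.0045,-0.037,0.01],[0,0,0],100],[[0.0045,-0.037,0.015],[0,0,0],100],[[0.0045,-0.037,0.015],[0,0,0],100],[[0.0045,-0.037,0.015],[0,0,0],100],[[0,0,0.03],[0,0,0],100],[[0,0,0.03],[0,0,0],100],[[0,0,0],[0,0,0],100]])

```text
time: 2.52
tool_pos: [0.429, 0.2558, 0.2696]
tool_rot: [3.139, -0.003, -0.059]
wrist_force: [-1.0, -0.3, -0.9]
opening: 0.0852
```

Run:
```python
from h import *
to(.43,.253,.2)
grab('wrist','w1'); grab('top','t1')
z=load('w1')
f=200/np.tan(np.radians(z['k'][0])/2)
for n,X in [('knob',(.4297,.2532,.094)),('notch',(.5177,.2476,.01)),('blue',(.5145,.1937,.014))]:
    q=z['W']@np.array([*X,1]); print(n,(q[:2]/q[2]*f+z['k'][1:]).round(1))
```

```text
pos [0.429  0.2558 0.2696] rot [ 3.1386 -0.0034 -0.0595] open 0.0852 F [-1.  -0.3 -0.9] t 2.5167
shift [0.0009 0.0026 0.0696] turn [ 0.003  -0.0034  0.0005]
knob [325.7 179.6]
notch [325.6 103.5]
blue [365.2 103.4]
```

View pics/w1.png

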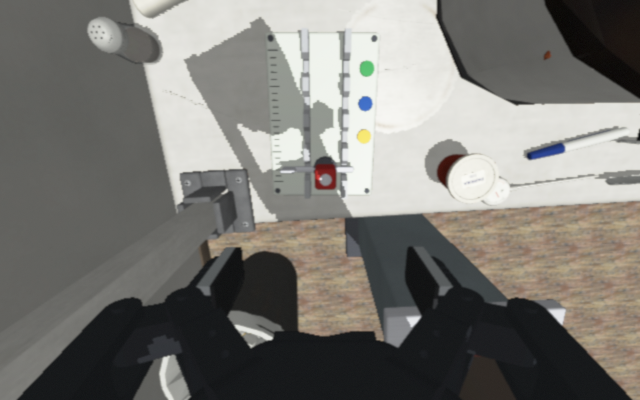

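The wrist view agrees: the knob is at about (325,178) where I predicted (326,180), blue is at (365,103), and the deck edges are symmetric, so the yaw is right. Descending now.

Emit:
step_arm(moves=[[[0.001,0.002,0.035],[0.003,-0.003,0],100],[[0,0.001,0.035],[0,0,0],100],[[0,0,0.035],[0,0,0],100],[[0,0,0.03],[0,0,0],100],[[0,0,0.025],[0,0,0],100],[[0,0,0],[0,0,0],100]])

```text
time: 3.12
tool_pos: [0.4484, 0.2535, 0.1305]
tool_rot: [-3.126, -0.036, -0.068]
wrist_force: [-1.0, -1.0, -0.6]
opening: 0.0854
```

```bash
python3 -c "
from h import *
to(.43,.253,.056)"
```

```text
pos [0.4484 0.2535 0.1305] rot [-3.1264 -0.0364 -0.0677] open 0.0854 F [-1.  -1.  -0.6] t 3.1167
shift [-0.021   0.0028  0.0738] turn [-0.015  -0.0365 -0.0074]
```

```bash
python3 -c "
from h import *
s=read_state();print(s['joint_positions'].round(3),s['joint_velocities'].round(3))"
```

```text
[ 3.620e-01  2.500e-02  1.939e+00 -2.000e-03  1.138e+00  2.001e+00] [-0.017 -0.057 -0.072 -0.001  0.068 -0.004]
```

Emit:
step_arm(moves=[[[-0.02,0.003,0],[-0.015,-0.035,-0.007],100],[[0,0,0],[0,0,0],100]])

```text
time: 3.28
tool_pos: [0.4307, 0.2511, 0.1341]
tool_rot: [-3.141, -0.004, -0.063]
wrist_force: [-0.1, 0.9, -0.5]
opening: 0.0853
```

```bash
python3 -c "
from h import *
to(.43,.253,.056)
s=read_state();print(s['joint_positions'].round(3),s['joint_velocities'].round(3))"
```

```text
pos [0.4307 0.2511 0.1341] rot [-3.1408 -0.0038 -0.0631] open 0.0853 F [-0.1  0.9 -0.5] t 3.2833
shift [-0.0011 -0.0018  0.0781] turn [-0.0008 -0.0038 -0.0031]
[ 3.700e-01  8.000e-03  1.949e+00 -1.000e-03  1.181e+00  2.004e+00] [-0.036 -0.013 -0.087 -0.018 -0.062 -0.007]
```

Emit:
step_arm(moves=[[[-0.001,-0.002,0.02],[0,-0.004,-0.003],100],[[-0.002,0,0.02],[0,-0.004,0],100],[[-0.002,0,0.018],[0,-0.004,0],100],[[0,0,0],[0,0,0],100]])

```text
time: 3.62
tool_pos: [0.4393, 0.2563, 0.0899]
tool_rot: [-3.13, -0.018, -0.063]
wrist_force: [-0.8, -0.9, -0.4]
opening: 0.0853
```

```bash
python3 -c "
from h import *
to(.43,.253,.056)"
```

```text
pos [0.4393 0.2563 0.0899] rot [-3.1297 -0.0176 -0.0626] open 0.0853 F [-0.8 -0.9 -0.4] t 3.6167
shift [-0.0096  0.0043  0.0337] turn [-0.0119 -0.0176 -0.0025]
```

Emit:
step_arm(moves=[[[-0.009,0.002,0.002],[-0.012,-0.017,-0.002],100],[[0,0,0],[0,0,0],100],[[-0.003,0,0.01],[-0.003,-0.005,0],100],[[-0.003,0,0.01],[-0.003,-0.005,0],100],[[-0.002,0,0.008],[-0.003,-0.005,0],100],[[0,0,0],[0,0,0],100]])

```text
time: 4.12
tool_pos: [0.4295, 0.2575, 0.0681]
tool_rot: [3.138, 0.0, -0.062]
wrist_force: [-0.6, -1.1, 0.3]
opening: 0.0853
```

```bash
python3 -c "
from h import *
to(.43,.253,.056)"
```

```text
pos [0.4295 0.2575 0.0681] rot [ 3.1378e+00  4.0000e-04 -6.2000e-02] open 0.0853 F [-0.6 -1.1  0.3] t 4.1167
shift [0.0008 0.0044 0.0121] turn [ 0.0038  0.0004 -0.002 ]
```

Emit:
step_arm(moves=[[[0,0.004,0.006],[0.004,-0.002,-0.002],100],[[-0.001,0,0.006],[0,-0.003,0],100],[[0,0,0],[0,0,0],100]])

```text
time: 4.37
tool_pos: [0.4274, 0.2532, 0.0543]
tool_rot: [3.141, 0.007, -0.059]
wrist_force: [0.4, 0.9, -0.1]
opening: 0.0852
```

```bash
python3 -c "
from h import *
to(.43,.253,.056)
grab('wrist','w2')"
```

```text
pos [0.4274 0.2532 0.0543] rot [ 3.1415  0.0071 -0.0589] open 0.0852 F [ 0.4  0.9 -0.1] t 4.3667
shift [ 0.0025  0.     -0.0018] turn [0.0001 0.0071 0.0011]
```

View pics/w2.png

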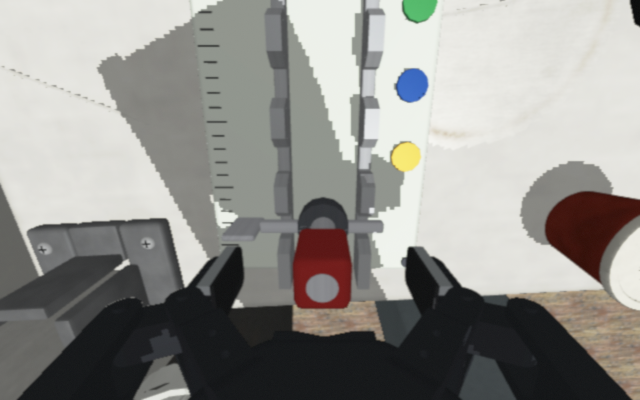

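The knob at (322,270) is centred between the fingers. Closing.

Emit:
step_arm(moves=[[[0.0025,0,-0.001],[0,0.007,0],60],[[0,0,0],[0,0,0],30],[[0,0,0],[0,0,0],10],[[0,0,0],[0,0,0],10],[[0,0,0],[0,0,0],10],[[0,0,0],[0,0,0],10],[[0,0,0],[0,0,0],10],[[0,0,0],[0,0,0],10]])

```text
time: 5.08
tool_pos: [0.431, 0.2532, 0.0563]
tool_rot: [-3.141, -0.002, -0.059]
wrist_force: [0.2, -0.0, -0.5]
opening: 0.0255
```

```bash
python3 -c "
from h import *
to(.43,.253,.056)"
```

```text
pos [0.431  0.2532 0.0563] rot [-3.1412e+00 -2.0000e-03 -5.9200e-02] open 0.0255 F [ 0.2 -0.  -0.5] t 5.0833
shift [-0.001   0.0002  0.0003] turn [-0.0004 -0.002   0.0008]
```

Emit:
step_arm(moves=[[[0,0,-0.006],[0,0,0],5],[[0,0,-0.006],[0,0,0],5],[[0,0,0],[0,0,0],5]])

```text
time: 5.33
tool_pos: [0.4302, 0.2529, 0.0686]
tool_rot: [3.141, -0.0, -0.059]
wrist_force: [0.4, -0.3, -2.3]
opening: 0.0256
```

```bash
python3 -c "
from h import *
to(.431,.2532,.079)"
```

```text
pos [0.4302 0.2529 0.0686] rot [ 3.1412e+00 -2.0000e-04 -5.9200e-02] open 0.0256 F [ 0.4 -0.3 -2.3] t 5.3333
shift [ 0.0008 -0.0004 -0.0104] turn [ 0.0004 -0.0002  0.0008]
```

Emit:
step_arm(moves=[[[0.001,0,-0.006],[0,0,0],5],[[0,0,-0.005],[0,0,0],5],[[0,0,0],[0,0,0],5],[[0,0,0],[0,0,0],5]])

```text
time: 5.67
tool_pos: [0.4317, 0.253, 0.0818]
tool_rot: [-3.141, -0.001, -0.059]
wrist_force: [0.1, 0.3, -1.9]
opening: 0.0258
```

```bash
python3 -c "
from h import *
to(.431+.0878,.2532-.0053,.079)
grab('wrist','w3')"
```

```text
pos [0.4317 0.253  0.0818] rot [-3.1414e+00 -1.5000e-03 -5.9200e-02] open 0.0258 F [ 0.1  0.3 -1.9] t 5.6667
shift [ 0.0872 -0.      0.0029] turn [-0.0002 -0.0015  0.0008]
```

View pics/w3.png

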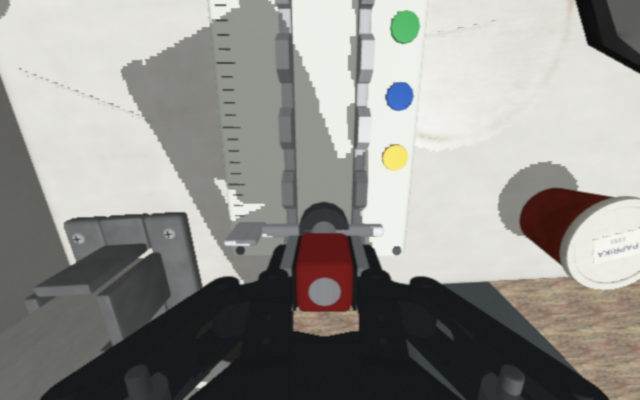

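The stop is up about 25 mm and level in the grip: the crossbar is clear of the teeth and the foot is still in the channel. Carrying it along x.

Emit:
step_arm(moves=[[[0.008,0,0.002],[0,0,0],5],[[0.01,0,0],[0,0,0],5],[[0.01,0,0],[0,0,0],5],[[0.01,0,0],[0,0,0],5],[[0,0,0],[0,0,0],5]])

```text
time: 6.13
tool_pos: [0.4738, 0.2504, 0.0791]
tool_rot: [-3.141, -0.002, -0.059]
wrist_force: [0.2, 0.5, -1.5]
opening: 0.0253
```

```bash
python3 -c "
from h import *
to(.431+.0878,.2532-.0053,.079)"
```

```text
pos [0.4738 0.2504 0.0791] rot [-3.1415e+00 -2.1000e-03 -5.8600e-02] open 0.0253 F [ 0.2  0.5 -1.5] t 6.1333
shift [ 0.0451 -0.0001  0.0002] turn [-0.0001 -0.0021  0.0014]
```

Emit:
step_arm(moves=[[[0.01,0,0],[0,-0.001,0.001],5],[[0.01,0,0],[0,0,0],5],[[0.01,0,0],[0,0,0],5],[[0.01,0,0],[0,0,0],5],[[0.002,0,0],[0,0,0],5],[[0,0,0],[0,0,0],5]])

```text
time: 6.63
tool_pos: [0.5202, 0.2469, 0.0775]
tool_rot: [3.141, 0.002, -0.062]
wrist_force: [0.0, -0.0, -2.4]
opening: 0.0254
```

```bash
python3 -c "
from h import *
to(.431+.0878,.2532-.0053,.079)
grab('wrist','w4')"
```

```text
pos [0.5202 0.2469 0.0775] rot [ 3.1409e+00  1.6000e-03 -6.1600e-02] open 0.0254 F [ 0.  -0.  -2.4] t 6.6333
shift [-0.0014 -0.0009 -0.0015] turn [ 0.0007  0.0016 -0.0016]
```

View pics/w4.png

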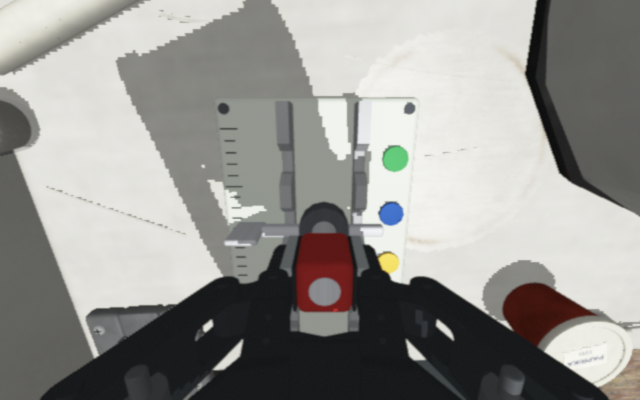

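Green now sits at row 158, as yellow (157) did when the stop was over its own notch. So the stop is centred over the blue notch, and I'm lowering it.

Emit:
step_arm(moves=[[[-0.0015,-0.001,0],[0.001,0.002,-0.001],5],[[0,0,0.005],[0,0,0],5],[[0,0,0.005],[0,0,0],5],[[0,0,0],[0,0,0],5]])

```text
time: 7.02
tool_pos: [0.5169, 0.2483, 0.0665]
tool_rot: [-3.141, 0.0, -0.06]
wrist_force: [-1.3, 0.6, -1.9]
opening: 0.0255
```

```bash
python3 -c "
from h import *
to(.431+.0878,.2532-.0053,.0565)"
```

```text
pos [0.5169 0.2483 0.0665] rot [-3.1414e+00  4.0000e-04 -5.9900e-02] open 0.0255 F [-1.3  0.6 -1.9] t 7.0167
shift [0.0019 0.0003 0.01  ] turn [-0.0002  0.0004  0.0001]
```

Emit:
step_arm(moves=[[[0.001,0,0.004],[0,0,0],5],[[0.001,0,0.004],[0,0,0],5],[[0,0,0.001],[0,0,0],5],[[0,0,0],[0,0,0],5]])

```text
time: 7.35
tool_pos: [0.5181, 0.2484, 0.0563]
tool_rot: [3.141, 0.001, -0.059]
wrist_force: [-0.3, 0.2, 3.5]
opening: 0.0252
```

```bash
python3 -c "
from h import *
to(.431+.0878,.2532-.0053,.0563)"
```

```text
pos [0.5181 0.2484 0.0563] rot [ 3.1415e+00  1.3000e-03 -5.9000e-02] open 0.0252 F [-0.3  0.2  3.5] t 7.35
shift [ 0.0007  0.0004 -0.    ] turn [0.0001 0.0013 0.001 ]
```

The force is +3.5 N up at the original grasp height, so it is seated. Opening.

Emit:
step_arm(moves=[[[0,0,0],[0,0,0],60],[[0,0,0],[0,0,0],90],[[0,0,0],[0,0,0],90],[[0,0,0],[0,0,0],90],[[0,0,0],[0,0,0],90],[[0,0,0],[0,0,0],90]])

```text
time: 7.85
tool_pos: [0.5196, 0.2488, 0.0577]
tool_rot: [-3.141, -0.002, -0.059]
wrist_force: [0.5, 0.5, 0.4]
opening: 0.0768
```

```bash
python3 -c "
from h import *
to(.518,.2484,.2)
grab('wrist','w5')"
```

```text
pos [0.5196 0.2488 0.0577] rot [-3.1406e+00 -1.6000e-03 -5.9100e-02] open 0.0768 F [0.5 0.5 0.4] t 7.85
shift [-0.0013  0.0003 -0.1423] turn [-0.001  -0.0016  0.0009]
```

View pics/w5.png

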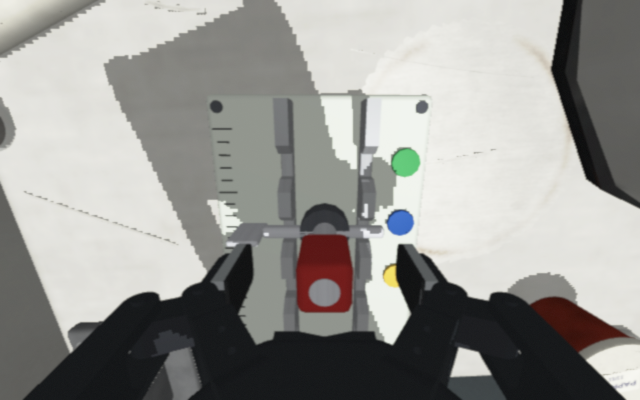

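The fingers are open and clear of the knob at (324,270). The crossbar lies in the notch at row 231, level with blue at (400,222). Backing straight up.

Emit:
step_arm(moves=[[[0,0,-0.015],[0,0,0],90],[[0,0,-0.02],[0,0,0],90],[[0,0,-0.03],[0,0,0],90],[[0,0,-0.035],[0,0,0],90],[[0,0,-0.035],[0,0,0],90],[[0,0,-0.03],[0,0,0],90],[[-0.01,0,-0.02],[0,0,0],90],[[0,0,0],[0,0,0],90]])

```text
time: 8.57
tool_pos: [0.5066, 0.2482, 0.2479]
tool_rot: [3.14, 0.006, -0.06]
wrist_force: [0.1, 0.2, 0.4]
opening: 0.0767
```

Emit:
step_arm(moves=[[[-0.03,0.02,-0.01],[0,0,0],90],[[-0.03,0.02,0],[0,0,0],90],[[-0.03,0.02,0],[0,0,0],90],[[0,0,0],[0,0,0],90],[[0,0,0],[0,0,0],90],[[0,0,0],[0,0,0],90]])

```text
time: 9.07
tool_pos: [0.4086, 0.1914, 0.2515]
tool_rot: [3.136, 0.015, -0.059]
wrist_force: [-0.5, 0.2, 0.2]
opening: 0.077
```

Run:
```python
from h import *
s=read_state();print(s['tool_pos'],s['wrist_force'],s['joint_velocities'].round(3),s['time'])
grab('wrist','w6');grab('scene','s6')
z=load('w6')
p=cv2.imread('pics/s6.png')[140:250,260:380]; cv2.imwrite('pics/s6c.png',cv2.resize(p,None,fx=5,fy=5,interpolation=cv2.INTER_CUBIC))
f=200/np.tan(np.radians(z['k'][0])/2)
for n,X in [('knobtop',(.5177,.2476,.094)),('blue',(.5145,.1937,.014))]:
    q=z['W']@np.array([*X,1]); u=(q[:2]/q[2]*f+z['k'][1:]);print(n,u.round(1), pt(z,*u))
```

```text
[0.4086113  0.19137814 0.25148384] [-0.52999966  0.16815852  0.17194766] [-0.001 -0.008  0.007 -0.    -0.017  0.002] 9.0667
knobtop [260.3  78.6] [0.51757684 0.24737463 0.09511213]
blue [316.3  85.4] [0.51444406 0.19368736 0.01470855]
```

View pics/w6.png

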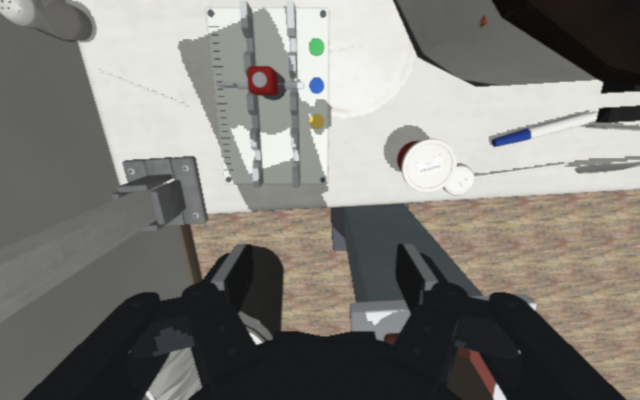

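View pics/s6c.png

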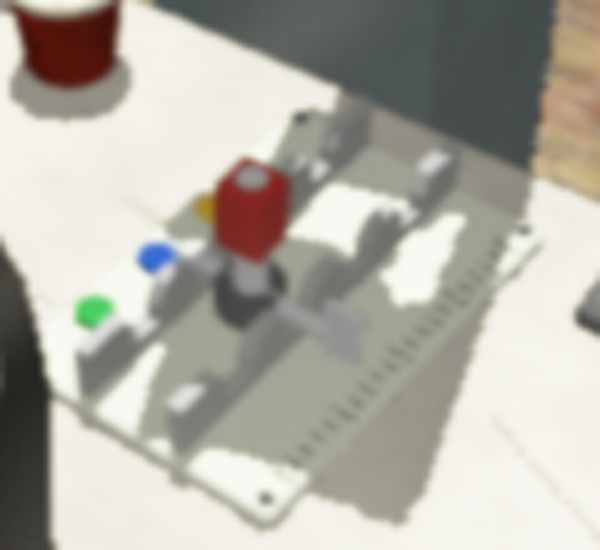

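The knob top measures z = 0.095, against an expected 0.094. The stop is upright with its crossbar down in the notch by the blue button, and the gripper is clear. Handing in.

```bash
python3 -c "
from plant import *
print(hand_in())"
```

```text
the job is handed in; nothing more can be done
None
```

The red-knobbed stop is in the notch beside the blue button, fully down, upright and released. I handed the job in at about 9 s, and no verdict was reported.

I gripped the knob across y, lifted the stop about 25 mm, carried it 88 mm along the rails and lowered it. It touched down at the original grasp height with about 3.5 N. Then I opened the gripper and backed well clear.

**Last checks:**
- The depth reading found the knob top at about (0.518, 0.247, 0.095). I expected (0.518, 0.248, 0.094) if seated.
- The wrist and scene pictures show the stop upright, with the crossbar square in the blue notch.
- Wrist force was near zero and the arm was at rest.

No check failed. The one disagreement was that my quick descents over the stop drifted by up to 20 mm and 2 degrees, which I corrected before grasping.

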